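# Snug the adjustable wrench and tighten the display-stand nut

### The arm

A 7-joint arm with a two-finger parallel gripper is mounted at the origin on the work surface. World frame = base frame: x ahead of the robot, y to its left, z up, the work surface at z = 0. Lengths are in m, angles in rad, forces in N, time in s.
With the tool pointing down it reaches from about 0.4 to 0.85 m from the base axis. Payload 10.4 kg.
Tool frame: the origin (TCP) lies where the fingers leave the gripper's body, on its centre line; the fingertips stand 73 mm ahead of it and the grasp point (between the pads) lies 54 mm ahead of it; z points along the fingers, y is the line along which they close (so a half turn about z gives the same grasp; the last joint's range is limited). The gripper opens to 85 mm and grips with 20 to 120 N. Pads are 22 mm wide; open, the fingers measure 114 mm over their backs; the gripper's body (76 mm by 85 mm) begins 54 mm behind the grasp point. The pads swing forward as they close: fully open they stand 13 mm farther back than shut.
Start: joints at [-1.334, 0.332, -0.065, 1.46, 0.022, 1.35, -0.088], TCP at [0.161, 0.604, 0.304] pointing down, gripper open.
Joint ranges: [-2.6, 2.6], [-0.5, 2.12], [-1.47, 1.34], [0.16, 2.42], [-1.27, 4.41], [0.06, 2.06], [-2.6, 2.6]. Speed limits (rad/s): [2.22, 2.22, 2.79, 2.79, 3.14, 3.14, 3.14].

### API

Orientations are given as a unit quaternion [x, y, z, w].
In Python, from workcell import manip, camera gives the robot as it stands. The module is installed in compiled form; this text tells all that it offers.
- The arm moves only by the shell command python3 -m creep 'ROWS' [OPENING] [FORCE]. ROWS is JSON, a list of rows, each a list of 2 entries, a list of its own where there are three numbers: the shift along the tool's x, y, z in mm, then the turn about the tool's z in rad. In form: [[[tx, ty, tz], twist], ...]. A call has 1 to 5 rows; each row is the pose to reach, as a shift and turn from the pose commanded when the call began, along the tool's axes at that moment; what a row does not reach only later rows make up. A row lasts 1/12 s, in which the tool goes at most 41.7 mm and 7.16 degrees, less where a joint would pass 70% of its speed; a pose out of reach is approached as far as the arm can. A call with a gripper value outside its range is refused whole. OPENING is the opening, from 0 (shut) to 1 (fully open), set as the call begins (- or left out, the last holds). The fingers move at their own pace and stop on an object; FORCE is the grip in N (left out, the last holds). Time passes only in rows, so rows that repeat a pose let the fingers close. It gives the time, the measured TCP pose, the force, the opening and the grip force at its end, in the units of the state.
- manip.get_obs(): the state, without advancing time (a new reading comes with each control period).
- camera(name): name is "scene" or "top" or "wrist"; returns a dict with "pixels" (420x560x3 uint8, red, green, blue), "z_map" (420x560 float32, m along the optical axis (not along the pixel's ray), 0 where there is no reading), "fx", "fy", "cx", "cy" (pixels), "extrinsics" (4x4, takes a point from world to camera coordinates). Camera axes: x right, y down, z forward; pixel columns grow to the right and rows downward; lengths in m; the calibration is good to about 2 mm. A picture is of the moment at which its call begins.
- manip.hand_in(): hands the job in; it is judged then, once.
The state is a dict: "clock": time; "joint_pos": joint angles; "joint_velocities": joint speeds; "tau": joint torques, N m; "position": TCP position; "ee_rot": TCP orientation; "ft_force": force on the tool from outside, world axes, zero at the start; "torque": the same for the moment, N m; "grip_width": opening from 0.0 (shut) to 1.0 (fully open); "grasp_force": force on a finger pad.
Only numpy, scipy, OpenCV 4.12 (cv2) and the standard library are available. Lean on these libraries where they do the work, as an engineer would, in place of code of your own. Each camera call takes 0.05 s, during which the arm holds its last target. There are 200 camera calls.

### The job

The adjustable wrench lying on the grey display-stand foot is around the nut, but its jaw is still slack. Roll the wrench's worm with a light fingertip until the jaw is snug on the nut, and only then swing the handle clockwise (seen from above) until the nut comes up against its stop, leaning on it there for a moment with about 7 N. Never put more than 25 N on the wrench, leave it lying flat on the nut, and do not disturb the other things.

Things in the scene. Friction and masses are not known exactly. Their poses are not given: they have to be found in the camera images.
- nut_centre (a point): The steel hex nut on the stud amid a grey steel disc (the display-stand foot, 260 mm across, 8 mm thick) on a springy black mat. 30 mm across flats, 16 mm high; this point is its centre, 18 to 22 mm above the counter (the mat is 2 to 6 mm high), on the turning axis. The stud ends 3 mm above the nut. Pressed, disc and all on it yield straight down, 6 N per mm, at most 2.5 mm; else it is fixed.
- nut (a joint): Angle of the nut in rad, growing as it is turned clockwise seen from above (tightening). It starts between 0.04 and 0.06 and comes to a hard stop at 1.0 (tight). It turns stiffly, 0.25 N m, which with the rubbing of the wrench takes 2 to 5 N at the grip point.
- mouth (a point): Steel adjustable wrench (loose, 0.6 kg, 281 mm long, flat on the disc): point half-way up its 16 mm thick head, between the jaws, near the nut's centre. Wrench axes: x from the handle to the open end of the head, y towards the moving jaw, z up. The fixed jaw's face is at y = -17 mm, the throat at x = -22 mm, the moving jaw on the +y side; the handle runs from x = -75 to -265 mm.
- grip (a point): Point on the wrench handle's middle line, 170 mm from the mouth point, half-way up; axes as the wrench. The handle is 24 mm wide and 12 mm thick, its underside 12 to 16 mm and its top 24 to 28 mm above the counter; this part reaches beyond disc and mat, over bare counter. To tighten, the handle is pushed towards the wrench's +y.
- worm_top (a point): Top of the worm, a knurled dark roller 18 mm across and 18 mm long in the wrench head, 48 mm from the mouth point towards the handle, axle along wrench y. It is 14 mm above the level of the nut's centre (32 to 36 mm above the counter), 6 mm proud of the head around it, higher than nut and stud. The point does not roll; axes as the wrench.
- worm (a joint): Angle of the worm in rad; starts between 1.5 and 4, snug at 9 to 11. Stiff to roll (4 N at its rim): a fingertip pressed on its top with 6 to 8 N and dragged towards the nut (wrench +x) rolls it and closes the jaw (angle grows); dragged back it opens. Lift to go back. It stays where left; when the jaw is snug it stops and the fingertip slips.
- jaw (a joint): Travel of the moving jaw in m, growing as it closes, 0.0005 times the worm angle until it bites. The opening is 0.0345 minus this, so it is snug on the nut at about 0.0045.
- washer: Loose spare steel washer lying on the disc, 36 mm across, 4 mm thick; leave alone.
- tealight: Loose aluminium tealight standing on the disc, 38 mm across, 16 mm high; leave alone.
- candle_a: Pale green candle glass with cork lid, 74 mm wide, 130 mm high; leave alone.
- candle_b: Second pale green candle glass with cork lid; leave alone.
- candle_c: Black candle tumbler with a dark lid, 82 mm wide, 100 mm high; leave alone.
- gift_box: White gift box, 80 mm cube; leave alone.
- dish: White ceramic dish, 100 mm across, 35 mm high; leave alone.

How it is judged:
By the outcome, as a careful person would: the job done as asked, in the order asked, and still so for the second after the job is handed in, with the robot touching nothing.
It also fails if it takes over 72 s, if anything falls off the work surface, if the arm or the gripper's body presses on something with over 40 N, if the wrist force passes 120 N, or if a joint passes its speed limit or range.

## Working session

There is one attempt and no reset: what is moved stays moved. The work goes in short steps, Python scripts to look and compute and a shell command to move; the robot and the scene stay as the last step left them, time stands still between calls to the robot, and variables do not carry over. Pictures are saved under pics/ and viewed, at most 12 in all, crops included, and the job is handed in when it is done.

```bash
mkdir -p pics
cat > h.py <<'E'
import numpy as np, cv2
from workcell import manip, camera
from scipy.spatial.transform import Rotation as R
def snap(n,f):
    c=camera(n); np.savez('pics/'+f+'.npz',**c); cv2.imwrite('pics/'+f+'.png',c['pixels'][:,:,::-1]); return c
def ray(c,u,v,z):
    E=np.array(c['extrinsics']); Rm,t=E[:3,:3],E[:3,3]; o=-Rm.T@t
    d=Rm.T@np.array([(u-c['cx'])/c['fx'],(v-c['cy'])/c['fy'],1]); return o+d*(z-o[2])/d[2]
def proj(c,p):
    E=np.array(c['extrinsics']); q=E[:3,:3]@p+E[:3,3]; return q[0]/q[2]*c['fx']+c['cx'],q[1]/q[2]*c['fy']+c['cy']
def pts(c):
    E=np.array(c['extrinsics']); z=c['z_map']; v,u=np.mgrid[:z.shape[0],:z.shape[1]]
    q=np.stack([(u-c['cx'])/c['fx']*z,(v-c['cy'])/c['fy']*z,z],-1); return (q-E[:3,3])@E[:3,:3]
E
python3 - <<'E'
from h import *
snap('top','top0');c=snap('scene','sc0')
o=manip.get_obs();print({k:np.round(v,3) for k,v in o.items()})
print(np.round(R.from_quat(o['ee_rot']).as_matrix(),3))
E
```

```text
{'clock': np.float64(0.1), 'joint_pos': array([-1.334,  0.333, -0.065,  1.461,  0.022,  1.35 , -0.088]), 'joint_velocities': array([-0.001, -0.001, -0.   , -0.001,  0.001,  0.   , -0.001]), 'tau': array([ 2.0000e-03, -6.2675e+01,  4.9000e-02, -3.9243e+01,  1.6000e-02,
        7.0000e-03, -0.0000e+00]), 'position': array([0.16 , 0.604, 0.303]), 'ee_rot': array([ 0.129,  0.992, -0.001, -0.   ]), 'ft_force': array([0.551, 0.976, 0.45 ]), 'torque': array([-0.032, -0.06 ,  0.02 ]), 'grasp_force': np.float64(0.0), 'grip_width': np.float64(1.002)}
[[-0.966  0.257 -0.   ]
 [ 0.257  0.966 -0.001]
 [-0.    -0.001 -1.   ]]
```

View pics/top0.png

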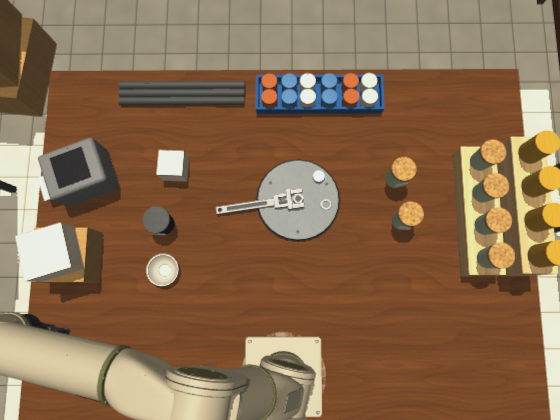

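View pics/sc0.png

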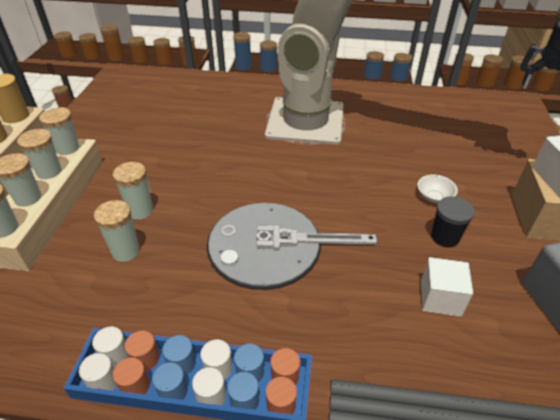

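The top view shows the nut at about (298,199), the worm near (283,201), the handle end near (218,210) and the disc centred near (298,200). In the scene view the wrench lies on the disc, with its handle reaching right to (375,239).

Run:
```python
from h import *
c=dict(np.load('pics/top0.npz'))
for n,u,v,z in [('nut',298,199,.028),('disc',298,200,.012),('worm',283,201,.034),('hend',218,210,.026),('tea',319,176,.028),('washer',326,204,.016)]: print(n,np.round(ray(c,u,v,z),3))
P=pts(c);print(np.round(P[200,[298,283,250]],3))
w=camera('wrist');print(w['extrinsics'],w['fx'])
o=manip.get_obs();M=R.from_quat(o['ee_rot']).as_matrix();E=np.array(w['extrinsics']);print(np.round(M.T@(-E[:3,:3].T@E[:3,3]-o['position']),3));print(np.round(E[:3,:3]@M,2))
```

```text
nut [ 0.541 -0.049  0.028]
disc [ 0.541 -0.049  0.012]
worm [ 0.534 -0.001  0.034]
hend [0.506 0.206 0.026]
tea [ 0.616 -0.117  0.028]
washer [ 0.527 -0.138  0.016]
[[ 0.538 -0.049  0.028]
 [ 0.537 -0.001  0.033]
 [ 0.544  0.106  0.001]]
[[ 2.56085032e-01  9.66654259e-01 -1.62143812e-05 -6.25395828e-01]
 [ 9.24101606e-01 -2.44807106e-01  2.93437732e-01 -3.71077016e-02]
 [ 2.83648864e-01 -7.51599949e-02 -9.55978189e-01  3.78170190e-01]
 [ 0.00000000e+00  0.00000000e+00  0.00000000e+00  1.00000000e+00]] 342.58280574043243
[ 0.076  0.    -0.069]
[[ 0.    1.   -0.  ]
 [-0.96  0.   -0.29]
 [-0.29  0.    0.96]]
```

```bash
python3 -m creep '[[[-32,-30,0],0],[[-58,-54,0],0],[[-84,-78,0],0],[[-110,-102,0],0],[[-129,-119,10],0]]' 0 40
python3 -m creep '[[[-26,-24,3],0],[[-52,-48,6],0],[[-78,-72,8],0],[[-104,-96,10],0],[[-129,-119,13],0]]'
python3 -m creep '[[[-26,-24,3],0],[[-52,-48,6],0],[[-78,-72,8],0],[[-104,-96,10],0],[[-129,-119,13],0]]'
python3 -m creep '[[[-26,-24,3],-0.08],[[-52,-48,6],-0.16],[[-78,-72,8],-0.24],[[-104,-96,10],-0.32],[[-129,-119,13],-0.4]]'
python3 -m creep '[[[0,0,0],0],[[0,0,0],0],[[0,0,0],0]]'
python3 - <<'E'
from h import *
c=snap('wrist','w1');o=manip.get_obs();print(np.round(o['joint_pos'],2),np.round(o['position'],4),np.round(R.from_quat(o['ee_rot']).as_matrix(),3))
E
```

```text
clock: 0.57
position: [0.2567, 0.4537, 0.2953]
ee_rot: [0.131, 0.991, 0.001, 0.001]
ft_force: [1.3, 0.3, 0.5]
grip_width: 0.3
grasp_force: 0.0
clock: 0.98
position: [0.3495, 0.3059, 0.2809]
ee_rot: [0.13, 0.992, 0.0, 0.0]
ft_force: [1.3, 0.4, -0.4]
grip_width: 0.001
grasp_force: 0.0
clock: 1.4
position: [0.4435, 0.1577, 0.268]
ee_rot: [0.13, 0.992, 0.0, 0.0]
ft_force: [0.8, 1.0, 0.5]
grip_width: -0.0
grasp_force: 0.0
clock: 1.82
position: [0.5376, 0.0097, 0.2549]
ee_rot: [-0.072, 0.997, 0.0, 0.0]
ft_force: [1.2, 0.6, 0.7]
grip_width: 0.0
grasp_force: 0.0
clock: 2.07
position: [0.5367, 0.0119, 0.2545]
ee_rot: [-0.07, 0.998, 0.0, -0.0]
ft_force: [-0.4, 0.1, -0.9]
grip_width: -0.001
grasp_force: 0.0
[-0.57  0.18  0.51  1.79 -0.09  1.2   1.68] [0.5366 0.0126 0.2547] [[-0.99  -0.14  -0.001]
 [-0.14   0.99   0.001]
 [ 0.001  0.001 -1.   ]]
```

View pics/w1.png

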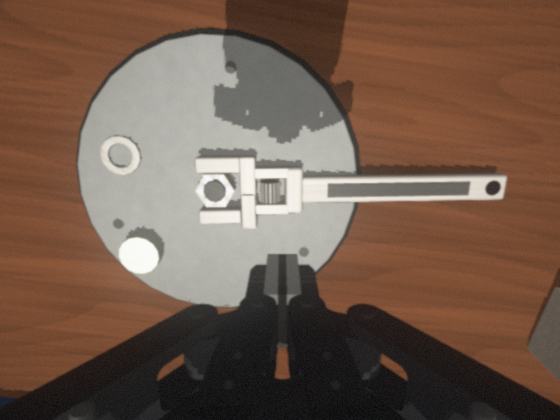

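The wrist view shows the nut centre at (215,190), the worm at (269,190), and the handle end hole at (493,188). The fingertips are near (283,258), and the wrench lies almost exactly along tool y.

Run:
```python
from h import *
c=dict(np.load('pics/w1.npz'));P=pts(c)
g=c['pixels'].astype(int); 
# worm: raised pixels near
H=P[...,2]
for n,u,v in [('nuttop',225,183),('worm',269,190),('jaw',215,165),('disc',190,100),('handle',320,188),('handle2',485,188),('counter',420,260)]: print(n,np.round(P[v,u],4))
m=(H>.0295)&(H<.05);m[:150]=0;m[240:]=0;m[:,:255]=0;m[:,290:]=0
v,u=np.nonzero(m);print('raised',len(u),P[m].mean(0) if len(u) else'',u.min(),u.max(),v.min(),v.max())
hz=H[172:206,310:505];mm=(hz>.018)&(hz<.032);q=P[172:206,310:505][mm];q=q[:,:2]
vx,vy,x0,y0=cv2.fitLine(q.astype(np.float32),cv2.DIST_HUBER,0,.01,.01).ravel();print('axis',vx,vy,x0,y0,np.degrees(np.arctan2(vy,vx)))
for n,u,v,z in [('nut',215,190,.028),('worm',269,190,.034),('hole',493,188,.026)]: print(n,np.round(ray(c,u,v,z),4))
s=np.array([0.5366,.0126,.2547]);M=R.from_quat(manip.get_obs()['ee_rot']).as_matrix();print('worm in tool mm',M.T@(ray(c,269,190,.034)-s)*1e3)
k=c['pixels'][140:240,180:310,::-1];cv2.imwrite('pics/w1c.png',cv2.resize(k,None,fx=6,fy=6,interpolation=cv2.INTER_CUBIC))
```

```text
nuttop [ 0.5362 -0.0376  0.0277]
worm [0.5351 0.0018 0.0355]
jaw [ 0.5208 -0.0472  0.0306]
disc [ 0.4708 -0.0766  0.0117]
handle [0.5298 0.047  0.0238]
handle2 [0.5095 0.1958 0.0214]
counter [ 5.965e-01  1.666e-01 -1.000e-04]
raised 533 [0.5376006  0.00074348 0.03246308] 255 288 168 222
axis 0.14035928 -0.9901006 0.5194476 0.122961685 -81.93136
nut [ 0.5437 -0.0458  0.028 ]
worm [0.5355 0.0018 0.034 ]
hole [0.5077 0.1999 0.026 ]
worm in tool mm [  2.51887263 -10.70047726 220.69510066]
```

View pics/w1c.png

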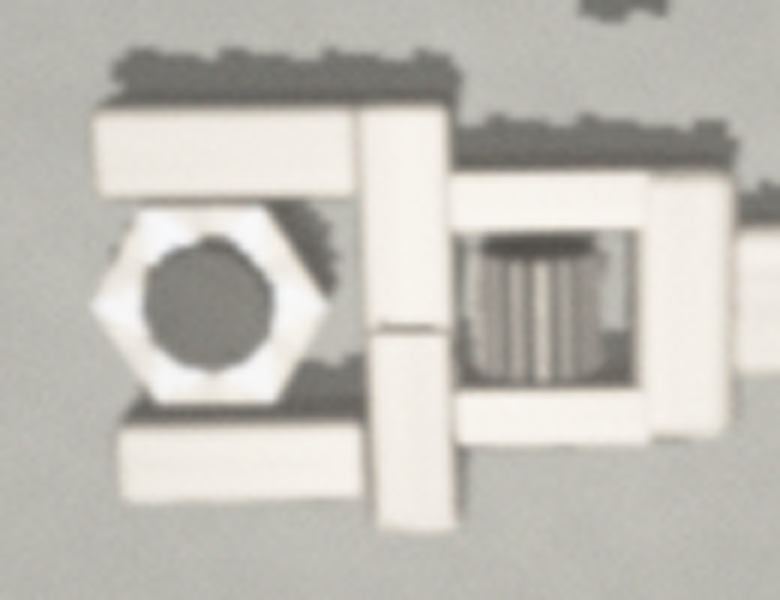

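The crop shows the worm centred near full-image (270,192), with a clear gap between the nut and both jaws. The drag direction is tool -y. I'll turn the tool 90° so that the 22 mm side of the fingertip runs along the drag, and go down.

```bash
python3 -m creep '[[[0,0,15],0.12],[[0,0,30],0.24],[[0,0,45],0.36],[[0,0,60],0.48],[[0,0,75],0.6]]' >/dev/null
python3 -m creep '[[[0,0,12],0.12],[[0,0,24],0.24],[[0,0,36],0.36],[[0,0,44],0.48],[[0,0,52],0.6]]' >/dev/null
python3 -m creep '[[[0,0,2],0.12],[[0,0,4],0.24],[[0,0,6],0.37],[[0,0,8],0.37],[[0,0,8],0.37]]'
python3 -m creep '[[[0,0,0],0],[[0,0,0],0],[[0,0,0],0]]'
python3 - <<'E'
from h import *
o=manip.get_obs();p=o['position'];M=R.from_quat(o['ee_rot']).as_matrix();print(np.round(M,3),np.round(o['joint_pos'],2))
c=dict(np.load('pics/w1.npz'));w=ray(c,270,192.4,.034);print(w,'tool',M.T@(w-p)*1e3,o['ft_force'])
print('wrench x in tool',M.T@[.1404,-.990,0])
E
```

```text
clock: 3.37
position: [0.5365, 0.0129, 0.1196]
ee_rot: [0.654, 0.757, -0.0, -0.0]
ft_force: [-0.9, -0.7, -0.2]
grip_width: -0.003
grasp_force: 0.0
clock: 3.62
position: [0.537, 0.0117, 0.1201]
ee_rot: [0.655, 0.756, 0.0, -0.0]
ft_force: [-1.0, -0.7, 1.0]
grip_width: -0.0
grasp_force: 0.0
[[-0.143  0.99   0.   ]
 [ 0.99   0.143  0.   ]
 [ 0.     0.    -1.   ]] [-0.71  0.39  0.72  1.92 -0.32  0.94  0.3 ]
[0.53747873 0.00290808 0.034     ] tool [-8.78214296 -0.77042293 86.07406236] [-0.9727509  -0.65631034  0.98471246]
wrench x in tool [-9.99903717e-01 -2.12269101e-03 -4.59951353e-04]
```

```bash
python3 -m creep '[[[0,-1,6],0],[[0,-1,11],0],[[0,-1,11.5],0],[[0,-1,11.5],0]]' | egrep 'pos|force: \['
python3 -m creep '[[[0,0,0.4],0],[[0,0,0.8],0],[[0,0,0.8],0]]'| egrep 'pos|force: \['
python3 -m creep '[[[0,0,0.4],0],[[0,0,0.8],0],[[0,0,0.8],0]]'| egrep 'pos|force: \['
```

```text
position: [0.5358, 0.0113, 0.108]
ft_force: [-0.0, 0.3, -0.2]
position: [0.5359, 0.0112, 0.1076]
ft_force: [-1.0, -0.5, 3.3]
position: [0.536, 0.0112, 0.1069]
ft_force: [-1.4, 0.0, 4.7]
```

```bash
python3 -m creep '[[[0,0,0.4],0],[[0,0,0.4],0]]'| egrep 'pos|force: \['
python3 -m creep '[[[-1.5,0,0],0],[[-3,0,0],0],[[-4.5,0,0],0],[[-6,0,0],0]]'| egrep 'pos|force: \['
python3 -m creep '[[[-1.5,0,0],0],[[-3,0,0],0],[[-4.5,0,0],0],[[-6,0,0],0]]'| egrep 'pos|force: \['
```

```text
position: [0.536, 0.0111, 0.1066]
ft_force: [-1.8, -1.4, 6.5]
position: [0.537, 0.0061, 0.1064]
ft_force: [-0.8, 4.7, 3.4]
position: [0.538, -0.0002, 0.1066]
ft_force: [0.2, 4.6, 5.3]
```

```bash
python3 -m creep '[[[-1.5,0,0.3],0],[[-3,0,0.3],0],[[-4.5,0,0.3],0],[[-6,0,0.3],0]]'| egrep 'pos|force: \['
python3 -m creep '[[[-1,0,0],0],[[-2,0,0],0],[[-3,0,0],0]]'| egrep 'pos|force: \['
python3 -m creep '[[[0,0,-4],0],[[8,0,-8],0],[[21,0,-8],0],[[21,0,-8],0],[[21,0,-8],0]]'| egrep 'pos|force: \['
python3 - <<'E'
from h import *
c=snap('wrist','w2')
E
```

```text
position: [0.5389, -0.0062, 0.1064]
ft_force: [-0.9, 5.3, 6.1]
position: [0.5394, -0.0093, 0.1065]
ft_force: [-0.6, 5.5, 7.3]
position: [0.5358, 0.0118, 0.1141]
ft_force: [0.1, 0.1, 0.7]
```

View pics/w2.png

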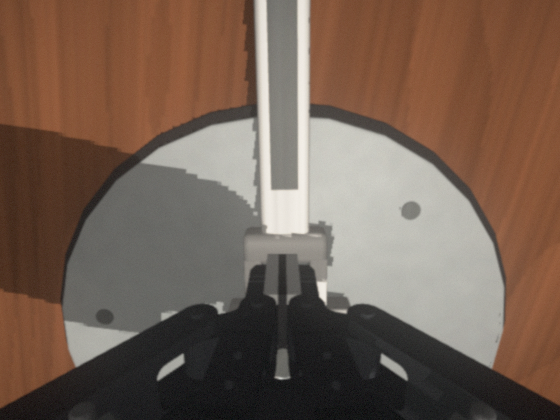

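The fingers hide the jaws here. The roughly 5 N drag force fits the worm rolling, so I'll make more strokes and then look.

```bash
python3 -m creep '[[[0,0,5],0],[[0,0,7.5],0],[[0,0,8.1],0],[[0,0,8.1],0]]'| egrep 'pos|force: \['
python3 -m creep '[[[-2,0,0],0],[[-4,0,0],0],[[-6,0,0],0],[[-8,0,0],0],[[-10,0,0],0]]'| egrep 'pos|force: \['
python3 -m creep '[[[-2,0,0],0],[[-4,0,0],0],[[-6,0,0],0],[[-8,0,0],0],[[-10,0,0],0]]'| egrep 'pos|force: \['
python3 -m creep '[[[0,0,-4],0],[[8,0,-8],0],[[20,0,-8],0],[[20,0,-8],0],[[20,0,-8],0]]'| egrep 'force: \['
echo; python3 -m creep '[[[0,0,5],0],[[0,0,7.5],0],[[0,0,8],0],[[0,0,8],0]]'| egrep 'pos|force: \['
python3 -m creep '[[[-2,0,0],0],[[-4,0,0],0],[[-6,0,0],0],[[-8,0,0],0],[[-10,0,0],0]]'| egrep 'pos|force: \['
python3 -m creep '[[[-2,0,0],0],[[-4,0,0],0],[[-6,0,0],0],[[-8,0,0],0],[[-10,0,0],0]]'| egrep 'pos|force: \['
python3 -m creep '[[[0,0,-4],0],[[8,0,-8],0],[[20,0,-8],0],[[20,0,-8],0],[[20,0,-8],0]]'| egrep 'pos|force: \['
```

```text
position: [0.5357, 0.0109, 0.1055]
ft_force: [0.2, 0.7, 1.0]
position: [0.5375, 0.0031, 0.1064]
ft_force: [-3.2, 6.5, 7.0]
position: [0.5391, -0.0076, 0.1066]
ft_force: [-2.3, 4.6, 7.3]
ft_force: [-0.5, 0.2, -0.1]

position: [0.5357, 0.0109, 0.1055]
ft_force: [-0.2, 0.5, 0.1]
position: [0.5375, 0.003, 0.1065]
ft_force: [-4.3, 6.1, 8.8]
position: [0.5391, -0.0076, 0.1067]
ft_force: [-3.3, 5.2, 7.7]
position: [0.5358, 0.0127, 0.1139]
ft_force: [-0.7, -0.5, -0.4]
```

```bash
python3 -m creep '[[[0,0,-25],0],[[-10,0,-50],0],[[-35,0,-70],0],[[-60,0,-80],0],[[-75,0,-80],0]]'>/dev/null
python3 -m creep '[[[0,0,0],0],[[0,0,0],0],[[0,0,0],0]]'| egrep 'clock|pos'
python3 - <<'E'
from h import *
c=snap('wrist','w3')
E
```

```text
clock: 10.17
position: [0.5462, -0.0621, 0.1934]
```

View pics/w3.png

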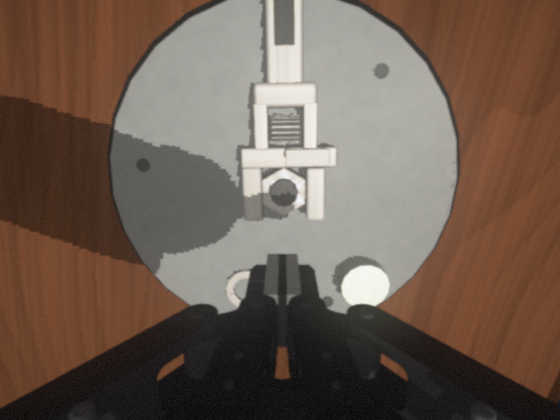

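The wrench has slid forward until its throat meets the nut, which is at (284,191). The worm is at (285,128) and the moving jaw at (315,190), now closer to the nut. I'll measure both.

Run:
```python
from h import *
c=dict(np.load('pics/w3.npz'));o=manip.get_obs();M=R.from_quat(o['ee_rot']).as_matrix()
P=pts(c);Q=(P-o['position'])@M*1e3
for v in (188,196,208): print(v,[(u,int(c['pixels'][v,u].mean()),round(float(Q[v,u,1]),1),round(float(P[v,u,2])*1e3)) for u in range(254,330,2)][::1] if v==208 else '')
w=ray(c,285,128,.034);print('worm',w,'tool',M.T@(w-o['position'])*1e3);n=ray(c,284,191,.03);print('nut',n)
r=[M.T@(ray(c,u,200,.028)-o['position'])*1e3 for u in (262,305)];print(r)
k=c['pixels'][70:230,220:360,::-1];cv2.imwrite('pics/w3c.png',cv2.resize(k,None,fx=3.7,fy=3.7,interpolation=cv2.INTER_CUBIC))
```

```text
188 
196 
208 [(254, 125, -20.6, 31), (256, 124, -19.1, 32), (258, 126, -17.7, 31), (260, 117, -16.3, 31), (262, 94, -15.0, 29), (264, 99, -14.5, 13), (266, 104, -13.0, 11), (268, 104, -11.5, 11), (270, 113, -9.4, 26), (272, 124, -7.9, 28), (274, 123, -6.5, 27), (276, 127, -5.1, 27), (278, 128, -3.6, 27), (280, 129, -2.2, 26), (282, 126, -0.8, 28), (284, 127, 0.7, 28), (286, 128, 2.1, 28), (288, 133, 3.6, 27), (290, 128, 5.0, 27), (292, 129, 6.4, 27), (294, 172, 7.9, 27), (296, 186, 10.0, 12), (298, 135, 11.5, 12), (300, 108, 13.1, 11), (302, 109, 14.6, 12), (304, 103, 16.0, 13), (306, 128, 16.4, 29), (308, 192, 17.7, 30), (310, 216, 19.0, 31), (312, 217, 20.5, 31), (314, 219, 21.9, 31), (316, 218, 23.3, 31), (318, 225, 24.7, 31), (320, 226, 26.2, 31), (322, 218, 27.7, 30), (324, 178, 31.3, 13), (326, 167, 33.0, 12), (328, 167, 34.6, 11)]
worm [ 0.53885678 -0.00254664  0.034     ] tool [ 59.56371519   1.1911758  159.44615288]
nut [ 0.54446128 -0.0455162   0.03      ]
[array([  9.12506835, -14.98513236, 165.43806743]), array([  9.12537907,  15.60985762, 165.40878662])]
```

View pics/w3c.png

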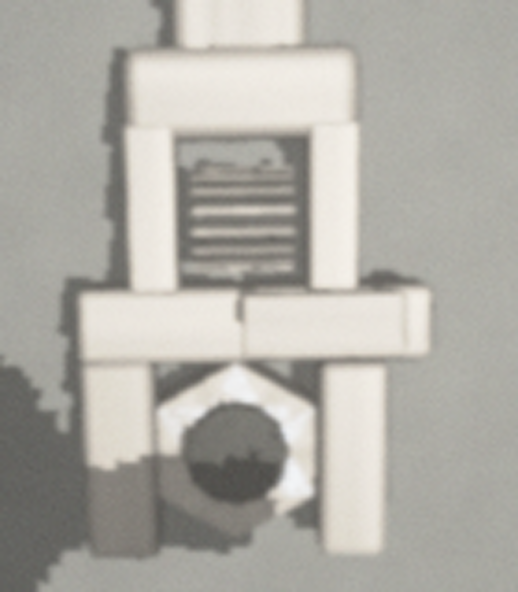

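The crop shows the opening is about 31 mm, with roughly a 1 mm gap still at the moving jaw. The worm has moved 5 mm towards the nut, so I'll re-centre the strokes on it.

```bash
python3 -m creep '[[[20,0,0],0],[[45,1,15],0],[[68,1,40],0],[[68,1,65],0],[[68,1,79],0]]'| egrep 'pos'
python3 -m creep '[[[0,0,4],0],[[0,0,7],0],[[0,0,8],0],[[0,0,9],0],[[0,0,9],0]]'| egrep 'pos|force: \['
python3 -m creep '[[[0,0,0],0],[[-1,0,0],0],[[-2,0,0],0]]'| egrep 'pos|force: \['
```

```text
position: [0.5365, 0.0078, 0.1123]
position: [0.5377, 0.0051, 0.1068]
ft_force: [-6.4, 3.7, 6.6]
position: [0.5383, 0.0038, 0.1072]
ft_force: [-5.0, 5.6, 5.7]
```

```bash
python3 -m creep '[[[-1.5,-1,0.3],0],[[-3,-1,0.3],0],[[-4.5,-1,0.3],0],[[-6,-1,0.3],0],[[-8,-1,0.3],0]]'| egrep 'pos|force: \['
python3 -m creep '[[[-1.5,0,0],0],[[-3,0,0],0],[[-4.5,0,0],0],[[-6,0,0],0],[[-8,0,0],0]]'| egrep 'pos|force: \['
python3 -m creep '[[[0,0,-4],0],[[8,0,-8],0],[[18,0,-8],0],[[18,0,-8],0],[[18,0,-8],0]]'| egrep 'pos|force: \['
echo;python3 -m creep '[[[0,0,4],0],[[0,0,7],0],[[0,0,8],0],[[0,0,8],0],[[0,0,8],0]]'| egrep 'pos|force: \['
python3 -m creep '[[[-1.5,0,0],0],[[-3,0,0],0],[[-4.5,0,0],0],[[-6,0,0],0],[[-8,0,0],0]]'| egrep 'pos|force: \['
python3 -m creep '[[[-2,0,0],0],[[-4,0,0],0],[[-6,0,0],0],[[-8,0,0],0],[[-10,0,0],0]]'| egrep 'pos|force: \['
python3 -m creep '[[[0,0,-4],0],[[8,0,-8],0],[[18,0,-8],0],[[18,0,-8],0],[[18,0,-8],0]]'| egrep 'clock|pos|force: \['
```

```text
position: [0.5393, -0.0044, 0.1071]
ft_force: [-1.0, 5.6, 6.1]
position: [0.5406, -0.0123, 0.1071]
ft_force: [-0.7, 5.4, 5.5]
position: [0.5369, 0.0056, 0.1138]
ft_force: [0.5, 0.2, 0.7]

position: [0.5372, 0.0043, 0.1059]
ft_force: [-2.4, 1.4, 9.4]
position: [0.5382, -0.0024, 0.106]
ft_force: [-3.0, 5.7, 10.4]
position: [0.5398, -0.0118, 0.106]
ft_force: [-2.3, 7.5, 11.2]
clock: 14.22
position: [0.5367, 0.0055, 0.1134]
ft_force: [-0.3, -0.5, 0.5]
```

```bash
python3 -m creep '[[[0,0,4],0],[[0,0,6.5],0],[[0,0,7.2],0],[[0,0,7.2],0],[[0,0,7.2],0]]'| egrep 'pos|force: \['
python3 -m creep '[[[-1.5,0,0],0],[[-3,0,0],0],[[-4.5,0,0],0],[[-6,0,0],0],[[-8,0,0],0]]'| egrep 'pos|force: \['
python3 -m creep '[[[-2,0,0],0],[[-4,0,0],0],[[-6,0,0],0],[[-8,0,0],0],[[-10,0,0],0]]'| egrep 'pos|force: \['
python3 -m creep '[[[0,0,-8],0],[[0,0,-32],0],[[-15,0,-57],0],[[-35,0,-77],0],[[-56,0,-87],0]]'>/dev/null
python3 -m creep '[[[0,0,0],0],[[0,0,0],0],[[0,0,0],0]]'| egrep 'clock|pos'
python3 - <<'E'
from h import *
c=snap('wrist','w4');o=manip.get_obs();M=R.from_quat(o['ee_rot']).as_matrix()
P=pts(c);Q=(P-o['position'])@M*1e3
v0=[v for v in range(150,260) if 1]
m=(P[...,2]>.0285)&(P[...,2]<.0335)&(abs(P[...,0]-.544)<.06)
# jaw faces per row, between nut sides
for v in range(190,226,6):
    r=np.nonzero(m[v,200:360])[0]+200
    g=np.diff(r);i=g.argmax();print(v,r[i],r[i+1],round(float(Q[v,r[i],1]),1),round(float(Q[v,r[i+1],1]),1))
k=c['pixels'][70:230,220:360,::-1];cv2.imwrite('pics/w4c.png',cv2.resize(k,None,fx=3.7,fy=3.7,interpolation=cv2.INTER_CUBIC))
E
```

```text
position: [0.537, 0.0043, 0.1066]
ft_force: [-3.6, 1.3, 6.1]
position: [0.5384, -0.0021, 0.1068]
ft_force: [-1.3, 6.2, 7.8]
position: [0.54, -0.0122, 0.1068]
ft_force: [-1.5, 6.1, 6.8]
clock: 16.13
position: [0.547, -0.0687, 0.1931]
190 295 307 8.5 16.9
196 296 307 9.3 16.9
202 281 305 -1.3 15.7
208 261 306 -15.5 16.4Traceback (most recent call last):
  File "<stdin>", line 9, in <module>
ValueError: attempt to get argmax of an empty sequence
```

Run:
```python
from h import *
a=[]
for n in ('w3','w4'):
    c=dict(np.load(f'pics/{n}.npz'))
    x,y,z=(.5445,-.0455,.02);u,v=[int(round(t)) for t in proj(c,np.array([x,y,z+.008]))];print(n,u,v)
    k=c['pixels'][v-75:v+35,u-50:u+55,::-1];a.append(cv2.resize(k,None,fx=3.7,fy=3.7,interpolation=cv2.INTER_CUBIC))
cv2.imwrite('pics/cmp.png',np.hstack(a))
```

```text
w3 284 190
w4 284 181
```

View pics/cmp.png

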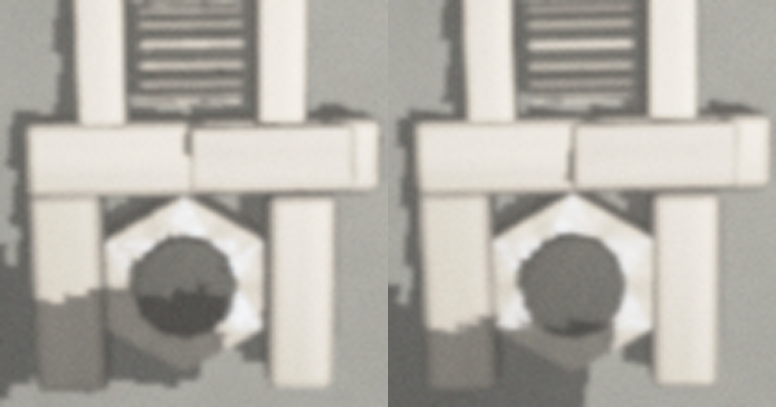

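Left is before and right is after. The gap at the moving jaw shrank from about 1.5 mm to about 0.5 mm or less, so the worm does roll. I'll make three more strokes to be sure it is snug.

```bash
python3 -m creep '[[[20,0,0],0],[[50,0,15],0],[[74,0,40],0],[[74,0,65],0],[[74,0,79],0]]'| egrep 'pos'
python3 -m creep '[[[0,0,4],0],[[0,0,7],0],[[0,0,8],0],[[0,0,8],0],[[0,0,8],0]]'| egrep 'pos|force: \['
python3 -m creep '[[[-1.5,0,0],0],[[-3,0,0],0],[[-4.5,0,0],0],[[-6,0,0],0],[[-8,0,0],0]]'| egrep 'pos|force: \['
python3 -m creep '[[[-2,0,0],0],[[-4,0,0],0],[[-6,0,0],0],[[-8,0,0],0],[[-10,0,0],0]]'| egrep 'pos|force: \['
python3 -m creep '[[[0,0,-4],0],[[8,0,-8],0],[[18,0,-8],0],[[18,0,-8],0],[[18,0,-8],0]]'| egrep 'force: \['
echo;python3 -m creep '[[[0,0,4],0],[[0,0,7],0],[[0,0,8],0],[[0,0,8],0],[[0,0,8],0]]'| egrep 'pos|force: \['
python3 -m creep '[[[-1.5,0,0],0],[[-3,0,0],0],[[-4.5,0,0],0],[[-6,0,0],0],[[-8,0,0],0]]'| egrep 'pos|force: \['
python3 -m creep '[[[-2,0,0],0],[[-4,0,0],0],[[-6,0,0],0],[[-8,0,0],0],[[-10,0,0],0]]'| egrep 'pos|force: \['
python3 -m creep '[[[0,0,-4],0],[[8,0,-8],0],[[18,0,-8],0],[[18,0,-8],0],[[18,0,-8],0]]'| egrep 'force: \['
echo;python3 -m creep '[[[0,0,4],0],[[0,0,7],0],[[0,0,8],0],[[0,0,8],0],[[0,0,8],0]]'| egrep 'pos|force: \['
python3 -m creep '[[[-1.5,0,0],0],[[-3,0,0],0],[[-4.5,0,0],0],[[-6,0,0],0],[[-8,0,0],0]]'| egrep 'pos|force: \['
python3 -m creep '[[[-2,0,0],0],[[-4,0,0],0],[[-6,0,0],0],[[-8,0,0],0],[[-10,0,0],0]]'| egrep 'pos|force: \['
python3 -m creep '[[[0,0,-8],0],[[0,0,-32],0],[[-15,0,-57],0],[[-35,0,-77],0],[[-56,0,-87],0]]'>/dev/null
python3 -m creep '[[[0,0,0],0],[[0,0,0],0],[[0,0,0],0]]'| egrep 'clock|pos'
python3 - <<'E'
from h import *
snap('wrist','w5')
a=[]
for n in ('w4','w5'):
    c=dict(np.load(f'pics/{n}.npz'))
    u,v=[int(round(t)) for t in proj(c,np.array([.5445,-.0455,.028]))];print(n,u,v)
    k=c['pixels'][v-75:v+35,u-50:u+55,::-1];a.append(cv2.resize(k,None,fx=3.7,fy=3.7,interpolation=cv2.INTER_CUBIC))
cv2.imwrite('pics/cmp2.png',np.hstack(a))
E
```

```text
position: [0.5352, 0.0075, 0.1114]
position: [0.5369, 0.0048, 0.1072]
ft_force: [-3.1, 2.6, 2.5]
position: [0.5388, -0.0032, 0.1071]
ft_force: [-0.7, 5.8, 5.7]
position: [0.5401, -0.0132, 0.107]
ft_force: [-1.2, 4.3, 5.7]
ft_force: [0.5, 0.5, 0.1]

position: [0.537, 0.0043, 0.1066]
ft_force: [-2.4, 1.2, 6.4]
position: [0.5384, -0.0021, 0.1068]
ft_force: [-1.1, 5.5, 7.9]
position: [0.54, -0.0122, 0.1068]
ft_force: [-0.0, 5.2, 8.1]
ft_force: [-0.1, 0.7, 0.4]

position: [0.537, 0.0043, 0.1066]
ft_force: [-1.7, 1.3, 7.5]
position: [0.5384, -0.0021, 0.1067]
ft_force: [-0.4, 5.6, 6.2]
position: [0.54, -0.0122, 0.1068]
ft_force: [-1.4, 5.8, 7.1]
clock: 21.85
position: [0.547, -0.0686, 0.193]
w4 284 181
w5 284 181
```

View pics/cmp2.png

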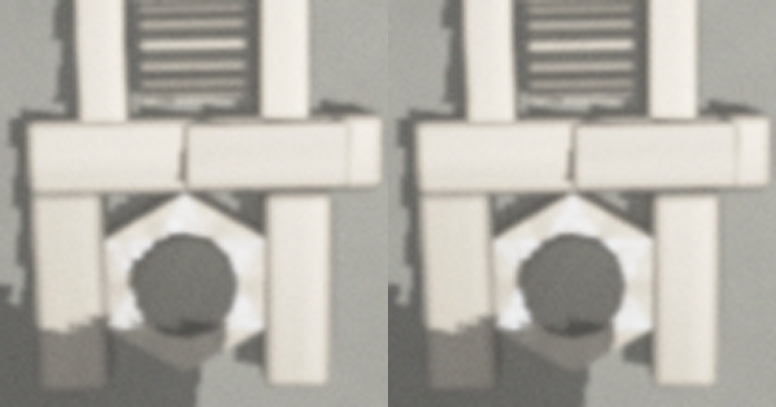

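The worm marks and the jaw are the same before and after, so the jaw is snug and the tip was slipping. Now I'll go to the near side of the handle.

```bash
python3 -m creep '[[[35,-6,0],0],[[75,-14,0],0],[[115,-20,0],0],[[152,-26,0],0],[[188,-28,0],0]]'>/dev/null
python3 -m creep '[[[0,0,0],0],[[0,0,0],0],[[0,0,0],0]]'| egrep 'clock|pos'
python3 - <<'E'
from h import *
c=snap('wrist','w6');o=manip.get_obs();M=R.from_quat(o['ee_rot']).as_matrix();P=pts(c);p=o['position']
m=(P[...,2]>.018)&(P[...,2]<.032)&(P[...,1]>.09)&(P[...,1]<.18)&(abs(P[...,0]-.52)<.04)
vx,vy,x0,y0=cv2.fitLine(P[m][:,:2].astype(np.float32),cv2.DIST_HUBER,0,.01,.01).ravel();print(m.sum(),vx,vy,x0,y0,P[m][:,2].mean())
q=(P[m]-p)@M*1e3;print('handle y in tool',np.percentile(q[:,1],[2,50,98]),'axis in tool',M.T@[vx,vy,0])
print('nut in tool',M.T@(np.array([.5445,-.0455,.02])-p)*1e3,np.round(o['joint_pos'],2))
E
```

```text
clock: 22.57
position: [0.4929, 0.1134, 0.1931]
4125 0.17076959 -0.985311 0.516077 0.13726796 0.02345405981261172
handle y in tool [14.94860808 26.23257516 37.96485322] axis in tool [-9.99512995e-01  3.11991287e-02  5.92401184e-04]
nut in tool [-163.62085408   28.84998631  173.25947116] [-0.97  0.19  0.72  1.94 -0.14  1.06 -0.04]
```

```bash
python3 -m creep '[[[0,0,30],0],[[0,0,60],0],[[0,0,85],0],[[0,0,100],0],[[0,0,110],0]]'>/dev/null
python3 -m creep '[[[0,1,0],0],[[0,2,0],0],[[0,3,0],0],[[0,4,0],0],[[0,4,0],0]]'| egrep 'clock|pos|force: \['
python3 -m creep '[[[0,1,0],0],[[0,2,0],0],[[0,3,0],0],[[0,3,0],0]]'| egrep 'pos|force: \['
python3 -m creep '[[[0,1,0],0],[[0,2,0],0],[[0,3,0],0],[[0,3,0],0]]'| egrep 'pos|force: \['
```

```text
clock: 23.45
position: [0.4975, 0.1137, 0.0842]
ft_force: [-1.5, -1.9, 0.5]
position: [0.5002, 0.1144, 0.0837]
ft_force: [-3.1, -1.9, 2.4]
position: [0.5033, 0.115, 0.0835]
ft_force: [-3.8, 0.7, 2.5]
```

Contact is made at 3–4 N and the handle is moving. Now the arc.

```bash
python3 -m creep '[[[0.3,3.3,0],0.02],[[0.6,6.6,0],0.04],[[0.8,9.9,0],0.06],[[1,13.2,0],0.08],[[1.1,16.6,0],0.1]]'| egrep 'pos|force: \['
python3 -m creep '[[[0.3,3.3,0],0.02],[[0.6,6.6,0],0.04],[[0.8,9.9,0],0.06],[[1,13.2,0],0.08],[[1.1,16.6,0],0.1]]'| egrep 'pos|force: \['
python3 -m creep '[[[0.3,3.3,0],0.02],[[0.6,6.6,0],0.04],[[0.8,9.9,0],0.06],[[1,13.2,0],0.08],[[1.1,16.6,0],0.1]]'| egrep 'pos|force: \['
python3 - <<'E'
from h import *
o=manip.get_obs();M=R.from_quat(o['ee_rot']).as_matrix();p=o['position']
print('nut in tool',M.T@(np.array([.5445,-.0455,.02])-p)*1e3,'yaw x',np.arctan2(M[1,0],M[0,0]),'F tool',M.T@o['ft_force'])
snap('top','t2')
E
```

```text
position: [0.5197, 0.1184, 0.0835]
ft_force: [-4.2, -0.5, 1.4]
position: [0.5363, 0.1201, 0.0835]
ft_force: [-4.0, 1.4, 2.5]
position: [0.5529, 0.1202, 0.0835]
ft_force: [-4.0, 1.5, 3.1]
nut in tool [-164.89062746   18.24377377   63.47620902] yaw x 1.409933650208226 F tool [ 0.86256821 -4.14996499 -3.10855755]
```

View pics/t2.png

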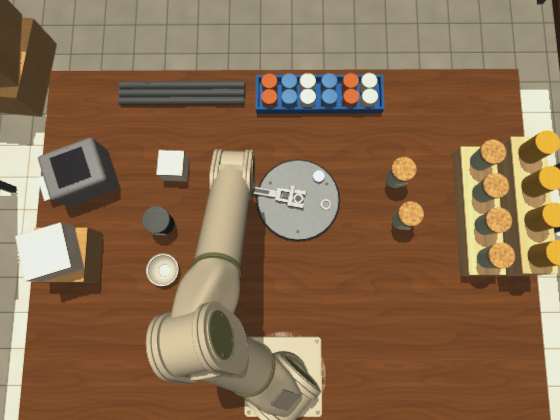

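The top view shows the handle, at (265,192), swinging clockwise with nothing else moved. I'll continue.

```bash
python3 -m creep '[[[0.3,3.3,0],0.02],[[0.6,6.6,0],0.04],[[0.8,9.9,0],0.06],[[1,13.2,0],0.08],[[1.1,16.6,0],0.1]]'| egrep 'pos|force: \['
python3 -m creep '[[[0.3,3.3,0],0.02],[[0.6,6.6,0],0.04],[[0.8,9.9,0],0.06],[[1,13.2,0],0.08],[[1.1,16.6,0],0.1]]'| egrep 'pos|force: \['
python3 -m creep '[[[0.3,3.3,0],0.02],[[0.6,6.6,0],0.04],[[0.8,9.9,0],0.06],[[1,13.2,0],0.08],[[1.1,16.6,0],0.1]]'| egrep 'pos|force: \['
python3 -m creep '[[[0.3,3.3,0],0.02],[[0.6,6.6,0],0.04],[[0.8,9.9,0],0.06],[[1,13.2,0],0.08],[[1.1,16.6,0],0.1]]'| egrep 'pos|force: \['
python3 -m creep '[[[0.3,3.3,0],0.02],[[0.6,6.6,0],0.04],[[0.8,9.9,0],0.06],[[1,13.2,0],0.08],[[1.1,16.6,0],0.1]]'| egrep 'pos|force: \['
python3 - <<'E'
from h import *
o=manip.get_obs();M=R.from_quat(o['ee_rot']).as_matrix();p=o['position']
print('nut in tool',M.T@(np.array([.5445,-.0455,.02])-p)*1e3,'yaw x',np.arctan2(M[1,0],M[0,0]),'F tool',M.T@o['ft_force'],o['joint_pos'])
E
```

```text
position: [0.5695, 0.1185, 0.0835]
ft_force: [-4.6, 2.0, 1.2]
position: [0.5858, 0.1154, 0.0835]
ft_force: [-3.7, 2.2, 1.9]
position: [0.6017, 0.1105, 0.0835]
ft_force: [-3.6, 2.0, 3.5]
position: [0.6171, 0.1042, 0.0835]
ft_force: [-2.8, 3.5, 2.3]
position: [0.6318, 0.0963, 0.0835]
ft_force: [-2.6, 3.9, 2.7]
nut in tool [-165.50887678   18.12688583   63.48072264] yaw x 0.9099391626802947 F tool [ 1.52091029 -4.4154987  -2.7270315 ] [-0.7807348   0.69287741  0.76310368  1.66225957 -0.54785152  1.01211196
 -0.4944976 ]
```

```bash
python3 -m creep '[[[0.2,1.7,0],0.01],[[0.3,3.3,0],0.02],[[0.5,5,0],0.03],[[0.6,6.6,0],0.04],[[0.7,8.3,0],0.05]]'| egrep 'pos|force: \['
python3 -m creep '[[[0.1,0.8,0],0.005],[[0.2,1.7,0],0.01],[[0.2,2.5,0],0.015],[[0.3,3.3,0],0.02]]'| egrep 'pos|force: \['
python3 -m creep '[[[0.1,0.8,0],0.005],[[0.2,1.7,0],0.01],[[0.2,2.5,0],0.015],[[0.3,3.3,0],0.02]]'| egrep 'pos|force: \['
```

```text
position: [0.6386, 0.0919, 0.0835]
ft_force: [-1.5, 4.8, 1.7]
position: [0.6412, 0.0899, 0.0835]
ft_force: [-0.2, 4.3, 2.9]
position: [0.6438, 0.0878, 0.0835]
ft_force: [-0.7, 4.4, 2.8]
```

```bash
for i in 1; do
python3 -m creep '[[[0,0.6,0],0.004],[[0.1,1.2,0],0.008],[[0.2,1.8,0],0.012]]'| egrep 'pos|force: \['
python3 -m creep '[[[0,0.6,0],0.004],[[0.1,1.2,0],0.008],[[0.2,1.8,0],0.012]]'| egrep 'pos|force: \['
python3 -m creep '[[[0,0.6,0],0.004],[[0.1,1.2,0],0.008],[[0.2,1.8,0],0.012]]'| egrep 'pos|force: \['
done
python3 - <<'E'
from h import *
o=manip.get_obs();M=R.from_quat(o['ee_rot']).as_matrix();p=o['position']
print('nut in tool',M.T@(np.array([.5445,-.0455,.02])-p)*1e3,'yaw x',np.arctan2(M[1,0],M[0,0]),'F tool',M.T@o['ft_force'],o['clock'])
E
```

```text
position: [0.6452, 0.0867, 0.0835]
ft_force: [-1.4, 5.0, 2.5]
position: [0.6467, 0.0857, 0.0835]
ft_force: [-1.5, 4.6, 1.7]
position: [0.648, 0.0847, 0.0835]
ft_force: [-2.2, 5.3, 1.6]
nut in tool [-165.25764608   18.81946172   63.464311  ] yaw x 0.7854880182906245 F tool [ 2.21835115 -5.32946391 -1.64111268] 29.3333
```

```bash
python3 -m creep '[[[0,0.4,0],0],[[0,0.8,0],0],[[0,0.8,0],0]]'| egrep 'pos|force: \['
python3 -m creep '[[[0,0.4,0],0],[[0,0.8,0],0],[[0,0.8,0],0]]'| egrep 'pos|force: \['
python3 - <<'E'
from h import *
o=manip.get_obs();M=R.from_quat(o['ee_rot']).as_matrix();p=o['position']
print('nut in tool',M.T@(np.array([.5445,-.0455,.02])-p)*1e3,'yaw x',np.arctan2(M[1,0],M[0,0]),'F tool',M.T@o['ft_force'],o['clock'])
E
```

```text
position: [0.6485, 0.0842, 0.0834]
ft_force: [-3.0, 5.5, 2.3]
position: [0.6489, 0.0838, 0.0833]
ft_force: [-2.4, 5.9, 2.5]
nut in tool [-165.26019157   17.63201497   63.35378903] yaw x 0.7858337987046833 F tool [ 2.43203609 -5.85795858 -2.4681833 ] 29.8333
```

```bash
python3 -m creep '[[[0,0.4,0],0.003],[[0,0.8,0],0.005],[[0,0.8,0],0.005]]'| egrep 'pos|force: \['
python3 -m creep '[[[0,0.4,0],0.003],[[0,0.8,0],0.005],[[0,0.8,0],0.005]]'| egrep 'pos|force: \['
python3 - <<'E'
from h import *
o=manip.get_obs();M=R.from_quat(o['ee_rot']).as_matrix();p=o['position']
print('nut in tool',M.T@(np.array([.5445,-.0455,.02])-p)*1e3,'yaw x',np.arctan2(M[1,0],M[0,0]),'F tool',M.T@o['ft_force'],o['clock'])
E
```

```text
position: [0.6494, 0.0835, 0.0833]
ft_force: [-4.3, 6.3, 2.8]
position: [0.6499, 0.0831, 0.0833]
ft_force: [-3.5, 6.5, 2.6]
nut in tool [-165.27204217   18.09619182   63.29773078] yaw x 0.7760911748279526 F tool [ 2.01426171 -7.10324083 -2.54289193] 30.3333
```

```bash
python3 -m creep '[[[0,0,0],0],[[0,0,0],0],[[0,0,0],0],[[0,0,0],0],[[0,0,0],0]]'| egrep 'pos|force: \['
python3 -m creep '[[[0,0.4,0],0],[[0,0.8,0],0],[[0,0.8,0],0],[[0,0.8,0],0],[[0,0.8,0],0]]'| egrep 'pos|force: \['
python3 -m creep '[[[0,0,0],0],[[0,0,0],0],[[0,0,0],0],[[0,0,0],0],[[0,0,0],0]]'| egrep 'pos|force: \['
python3 - <<'E'
from h import *
o=manip.get_obs();M=R.from_quat(o['ee_rot']).as_matrix();p=o['position']
print('nut in tool',M.T@(np.array([.5445,-.0455,.02])-p)*1e3,'yaw x',np.arctan2(M[1,0],M[0,0]),'F tool',M.T@o['ft_force'],o['clock'])
c=snap('wrist','w7');P=pts(c)
print('bearing',np.arctan2(p[1]+.0455,p[0]-.5445))
E
```

```text
position: [0.6499, 0.0831, 0.0833]
ft_force: [-2.9, 6.8, 2.9]
position: [0.6503, 0.0827, 0.0832]
ft_force: [-4.5, 7.8, 2.7]
position: [0.6503, 0.0827, 0.0832]
ft_force: [-3.7, 6.7, 2.4]
nut in tool [-165.29242713   17.48188757   63.25035136] yaw x 0.77628878134143 F tool [ 2.04820271 -7.3462207  -2.37201557] 31.5833
bearing 0.8808278295168688
```

```bash
python3 -m creep '[[[0,0.4,0],0],[[0,0.8,0],0],[[0,0.8,0],0],[[0,0.8,0],0],[[0,0.8,0],0]]'| egrep 'pos|force: \['
python3 -m creep '[[[0,0,0],0],[[0,0,0],0],[[0,0,0],0],[[0,0,0],0],[[0,0,0],0]]'| egrep 'pos|force: \['
python3 - <<'E'
from h import *
o=manip.get_obs();M=R.from_quat(o['ee_rot']).as_matrix();p=o['position']
print('F tool',M.T@o['ft_force'],o['clock'])
c=snap('wrist','w8');P=pts(c);d=np.array([P[...,0]-.5445,P[...,1]+.0455]);r=np.hypot(*d)
m=(P[...,2]>.018)&(P[...,2]<.032)&(r>.19)&(r<.27)
l=cv2.fitLine(P[m][:,:2].astype(np.float32),cv2.DIST_HUBER,0,.01,.01).ravel();print(m.sum(),l,np.arctan2(l[1],l[0]),P[m][:,2].mean())
E
```

```text
position: [0.6508, 0.0823, 0.0832]
ft_force: [-5.1, 6.9, 3.6]
position: [0.6507, 0.0823, 0.0832]
ft_force: [-5.3, 7.8, 3.6]
F tool [ 1.7029234  -9.23743088 -3.54266884] 32.4667
11536 [0.73135954 0.6819921  0.71132344 0.10752112] 0.75048304 0.022125218013068774
```

Holding steady at 7–9 N, above the 2–5 N turning resistance, with no creep. The handle has swung about 0.99 rad including slack, so the nut is at its stop. Backing off.

```bash
python3 -m creep '[[[0,-2,0],0],[[0,-5,0],0],[[0,-12,0],0],[[0,-22,0],0],[[0,-30,0],0]]'| egrep 'force: \['
python3 -m creep '[[[0,0,-25],0],[[0,0,-60],0],[[0,0,-95],0],[[0,0,-130],0],[[0,0,-130],0]]'| egrep 'clock|pos|force: \['
python3 - <<'E'
from h import *
c=snap('scene','sc9');d=dict(np.load('pics/sc0.npz'))
w=snap('wrist','w9');P=pts(w);r=np.hypot(P[...,0]-.5445,P[...,1]+.0455)
m=(P[...,2]>.018)&(P[...,2]<.032)&(r>.14)&(r<.27)
l=cv2.fitLine(P[m][:,:2].astype(np.float32),cv2.DIST_HUBER,0,.01,.01).ravel();print(m.sum(),l,np.arctan2(l[1],l[0]),P[m][:,2].mean())
E
```

```text
ft_force: [-0.1, 0.4, -0.3]
clock: 33.35
position: [0.6326, 0.1025, 0.2204]
ft_force: [1.3, -0.5, 0.3]
4794 [0.7207126  0.69323397 0.69154996 0.09380275] 0.7659666 0.02298074845810615
```

View pics/sc9.png

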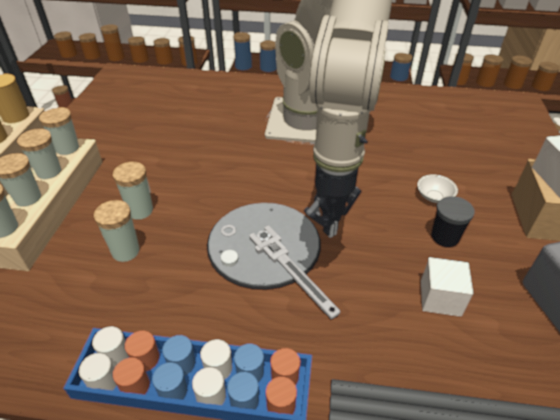

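The wrench lies flat with its handle swung to (335,312). The washer at (228,230), the tealight at (229,257) and everything else are where they were.

```bash
python3 -c "
from workcell import manip; print(manip.hand_in())"
```

```text
the job is handed in; nothing more can be done
None
```

The job is handed in: I rolled the jaw snug, swung the nut clockwise to its stop and leaned on it with about 7–9 N for a moment, then left the wrench flat on the nut and saw nothing else moved; no verdict came back.

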